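Stopper the open wax jar

TASK

One of the two wide-necked jars on the bench has been left open. Take the large cork stopper by its knob, lower it upright into the neck of the open jar and let go only when its collar rests on the rim all round; do not drop it in. The jars, and the small stopper, stay standing where they are.

Things in the scene. Friction and masses are not known exactly. Their poses are not given: they have to be found in the camera images.
- jar_mouth (a point): Centre of the open mouth, at rim height, of the open round jar (plain grey metal, loose, about 0.6 kg, stands on the table; z axis up). The jar is 95 mm tall, 86 mm across the belly; its neck is 68 mm across outside and the round opening 56 mm across, straight for the top 21 mm, then wider, hollow down to 6 mm above the table.
- stopper_center (a point): Centre (41 mm above the foot) of the large stopper (wood and cork), loose, 80 g, round, 82 mm tall, upright on its narrow end, z up. From the foot: cork plug tapering from 36 mm across at the foot to 50 at 34 mm up; wooden collar 64 mm across, 34 to 42 mm up; straight knob 28 mm across, 42 to 82 mm up, gripped from above. Home: collar's underside on the rim, this point 7 mm above the mouth's centre.
- small_stopper_center (a point): Centre, half-way up, of the small stopper, loose, about 30 g: same shape at 0.6 of the size (49 mm tall, collar 38 mm across). It is too small for the jar and is left alone; it stands on its narrow end.
- closed_jar_center (a point): Centre of the other jar, 47.5 mm above the table; same jar as the open one (95 mm tall, 86 mm across) but already closed with its own large stopper, which is fast in it and rises 48 mm above the rim (143 mm above the table). It is left alone.
Things that resemble listed ones, but are neither listed nor needed, are in the scene too. What is shaped like the part that bears stopper_center but green is not meant. What is shaped like the part that bears jar_mouth but red is not meant.

How it is judged:
By the outcome, as a careful person would: the job done as asked, in the order asked, and still so for the second after the job is handed in, with the robot touching nothing.
It also fails if it takes over 35 s, if anything falls off the work surface, if the arm or the gripper's body presses on something with over 40 N, if the wrist force passes 120 N, or if a joint passes its speed limit or range.

ROBOT

A 7-joint arm with a two-finger parallel gripper is mounted at the origin on the work surface. World frame = base frame: x ahead of the robot, y to its left, z up, the work surface at z = 0. Lengths are in m, angles in rad, forces in N, time in s.
With the tool pointing down it reaches from about 0.425 to 0.875 m from the base axis. Payload 4.7 kg.
Tool frame: the origin (TCP) lies at the very end of the fingers, on their centre line; the grasp point (between the pads) lies ctrl.pinch_z behind it (ctrl.pinch_z is the distance from the TCP to the grasp point, in m); x points along the fingers, y is the direction in which the jaws open and shut, and the axes are right-handed (so a half turn about x gives the same grasp; the last joint's range is limited). The gripper opens to 87 mm and grips with 3 to 60 N. Pads are 19 mm wide; open, the fingers measure 117 mm over their backs; the gripper's body (75 mm by 190 mm) begins 51 mm behind the grasp point.
Start: joints at [1.119, 0.321, -0.07, 1.45, 0.023, 1.371, -0.057], TCP at [0.292, -0.581, 0.223] pointing down, gripper open.
Joint ranges: [-2.86, 2.86], [-0.3, 2.09], [-1.38, 1.24], [0.06, 2.45], [-1.56, 4.7], [0.09, 2.05], [-2.69, 2.69]. Speed limits (rad/s): [2.57, 2.57, 3.14, 3.14, 3.14, 3.14, 3.14].

INTERFACE

Orientations are given as a rotation vector (axis times angle).
In Python, from bench import get_state, get_image, camera_info, order, ctrl gives the robot as it stands.
- The arm moves only by the tool jog_arm, never from a script. Its arguments are lists of equal length, an entry for each row: "claw": the finger opening in mm, from 0 to 87; "xyz": the shift along the tool's x, y, z in mm, a list of three; "roll": the turn about the tool's x in degrees. In form: {"claw": [claw, ...], "xyz": [[tx, ty, tz], ...], "roll": [roll, ...]}. A call has 1 to 5 rows; each row is the pose to reach, as a shift and turn from the pose measured when the call began, along the tool's axes at that moment; what a row does not reach only later rows make up. A row lasts 1/10 s, in which the tool goes at most 50 mm and 8.59 degrees, less where a joint would pass 70% of its speed; a pose out of reach is approached as far as the arm can. A call with a gripper value outside its range is refused whole. The fingers move at their own pace and stop on an object; "force" is the grip in N (left out, the last holds). Time passes only in rows, so rows that repeat a pose let the fingers close. It gives the time, the measured TCP pose, the force and the opening at its end, in the units of the state.
- get_state(): the state, without advancing time (a new reading comes with each control period).
- get_image(name): name is "scene" or "top" or "wrist"; returns (picture, depth): 384x512x3 uint8, red, green, blue; 384x512 float32, m along the optical axis (not along the pixel's ray), 0 where there is no reading.
- camera_info(name): a dict with "intrinsics" (3x3 intrinsics, pixels), "rvec" (rotation vector, rad) and "tvec" (3), from world to camera coordinates, as OpenCV has them; the wrist camera has in their place "tool_from_camera" (4x4, takes a point from camera to tool coordinates, whose origin is the TCP and whose axes are the tool frame's). Camera axes: x right, y down, z forward; pixel columns grow to the right and rows downward; lengths in m; the calibration is good to about 2 mm. The wrist camera is an equidistant fisheye: a pixel r from the principal point sees the ray r / f radians off the axis. A picture is of the moment at which its call begins: read the wrist's pose just before it. camera_info takes no time and is no camera call.
- order.close_job(): hands the job in, once; it reports no verdict.
The state is a dict: "time": time; "joint_positions": joint angles; "qd": joint speeds; "joint_torque": joint torques, N m; "position": TCP position; "tool_rot": TCP orientation; "ft_force": force on the tool from outside, world axes, zero at the start; "torque": the same for the moment, N m; "grip_width": opening from 0.0 (shut) to 1.0 (fully open).
Only numpy, scipy, OpenCV 4.12 (cv2) and the standard library are available. Lean on these libraries where they do the work, as an engineer would, in place of code of your own. Each camera call takes 0.05 s, during which the arm holds its last target. There are 200 camera calls.

## Working session

There is one attempt and no reset: what is moved stays moved. The work goes in short steps, Python scripts to look and compute and a tool call to move; the robot and the scene stay as the last step left them, time stands still between calls to the robot, and variables do not carry over. Pictures are saved under pics/ and viewed, about 8 in all and at most 12, crops included, and the job is handed in when it is done.

Besides the shell and the picture viewer there is one more tool, called after ">>>" as name(argument=value, ...) on one line, values as JSON. jog_arm: Moves the arm, as the interface text tells. Its arguments: {"type":"object","properties":{"claw":{"type":"array"},"xyz":{"type":"array"},"roll":{"type":"array"},"force":{"type":"number"}},"required":["claw","xyz","roll"]}

```bash
mkdir -p pics
cat > h.py <<'E'
import numpy as np, cv2
from bench import get_state, get_image, camera_info, order, ctrl
from scipy.spatial.transform import Rotation as R
def cloud(name):
    im,d=get_image(name); c=camera_info(name); K=np.array(c["intrinsics"])
    v,u=np.mgrid[:384,:512]
    P=np.stack([(u-K[0,2])/K[0,0]*d,(v-K[1,2])/K[1,1]*d,d],-1)
    Rm=R.from_rotvec(np.ravel(c["rvec"])).as_matrix()
    W=(P-np.ravel(c["tvec"]))@Rm
    W[d<=0]=np.nan
    return im,W
E
python3 - <<'E'
from h import *
s=get_state(); print(s); print(ctrl.pinch_z)
a,A=cloud("top"); b,B=cloud("scene")
np.savez("c.npz",a=a,A=A,b=b,B=B)
cv2.imwrite("pics/top.png",cv2.resize(a[...,::-1],(768,576)))
cv2.imwrite("pics/scene.png",cv2.resize(b[...,::-1],(768,576)))
E
```

```text
{'time': 0.0, 'joint_positions': array([ 1.1191045 ,  0.32182507, -0.07010209,  1.45167404,  0.02262092,
        1.3707746 , -0.05690301]), 'qd': array([-4.35615835e-05,  3.82454052e-04,  1.02136919e-03, -1.99493975e-03,
        1.68764600e-03,  1.32765847e-03, -2.22019865e-03]), 'joint_torque': array([-4.44849156e-04, -4.91285205e+01, -4.04353375e-01, -3.12534142e+01,
       -6.40333747e-02,  4.37283854e-02,  1.66683817e-04]), 'position': array([ 0.2916481 , -0.58028599,  0.22146078]), 'tool_rot': array([ 1.96231504,  0.4674709 , -1.96341534]), 'ft_force': array([-0.91102487,  0.31919231,  0.26394743]), 'torque': array([-0.03832418,  0.06430874,  0.04754949]), 'grip_width': 0.9949144646884495}
0.0187
```

View pics/top.png

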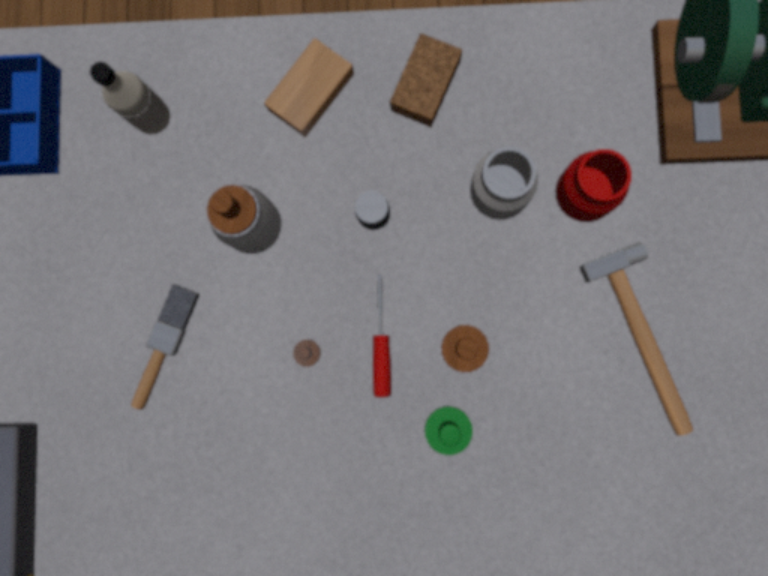

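View pics/scene.png

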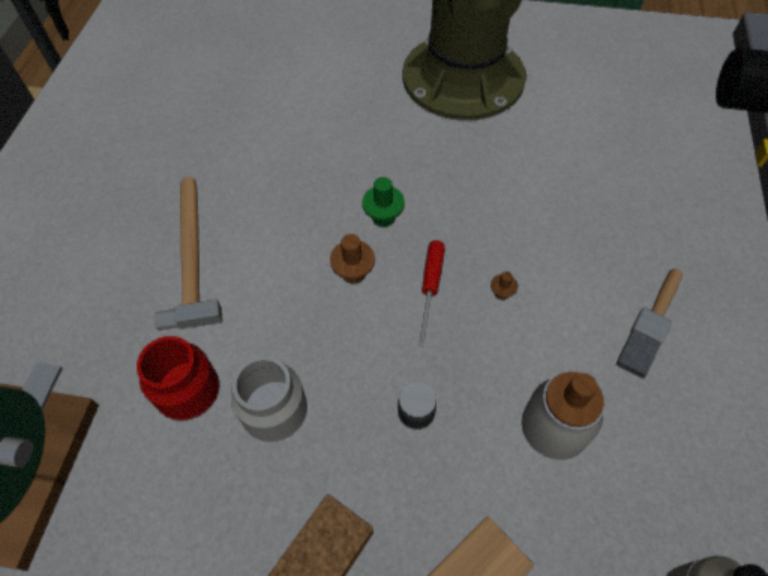

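The top view (768-wide) shows the large brown stopper at (465,347), the open grey jar with its mouth at (507,172) and the red jar beside it at (597,180). The green stopper is at (449,430), the small stopper at (307,352) and the closed jar at (234,210). The scene view agrees.

```bash
cat > m.py <<'E'
from h import *
def circ(p):
    A=np.c_[2*p,np.ones(len(p))]; x=np.linalg.lstsq(A,(p**2).sum(1),rcond=None)[0]
    return x[:2],np.sqrt(x[2]+x[:2]@x[:2])
def hull(p):
    q=p.astype(np.float32); h=cv2.convexHull(q)[:,0]; return cv2.minEnclosingCircle(h)
E
python3 - <<'E'
from m import *
z=np.load("c.npz")
def at(W,u,v,r=30):
    u,v=u*2/3,v*2/3; r=r*2/3
    vv,uu=np.mgrid[:384,:512]; return W[(abs(uu-u)<r)&(abs(vv-v)<r)]
for cam,px in (("A",dict(stop=(465,347),jar=(507,172),red=(597,180),green=(449,430),small=(307,352),closed=(234,210),cap=(372,208))),
           ("B",dict(stop=(352,258),jar=(263,387),red=(168,365),green=(383,200),small=(505,285),closed=(578,395)))):
  for n,(u,v) in px.items():
    P=at(z[cam],u,v,40 if n in("jar","red","closed") else 25); 
    P=P[np.isfinite(P[:,2])]
    zm=np.percentile(P[P[:,2]>.01][:,2],98)
    o=[]
    for lo,hi in ((.03,.05),(.07,.09),(.086,.104),(.13,.15)):
        q=P[(P[:,2]>lo)&(P[:,2]<hi)]
        if len(q)>15:
            c,r=hull(q[:,:2]); o.append((lo,len(q),np.round(c,4).tolist(),round(r,4),round(float(np.median(q[:,2])),4), q[:,:2].mean(0).round(4).tolist()))
    print(cam,n,"zmax",round(zm,3)); [print("   ",x) for x in o]
E
```

```text
A stop zmax 0.085
    (0.03, 625, [0.4491, -0.1135], 0.0318, 0.0438, [0.4492, -0.1127])
    (0.07, 169, [0.449, -0.1133], 0.0138, 0.0835, [0.4492, -0.113])
A jar zmax 0.099
    (0.03, 145, [0.6673, -0.1709], 0.0418, 0.0401, [0.6744, -0.1704])
    (0.07, 289, [0.669, -0.1732], 0.0393, 0.0758, [0.6605, -0.1684])
    (0.086, 405, [0.6702, -0.1732], 0.0343, 0.0963, [0.6696, -0.1731])
A red zmax 0.098
    (0.03, 245, [0.6606, -0.2902], 0.0421, 0.04, [0.6608, -0.2902])
    (0.07, 350, [0.6606, -0.2903], 0.0387, 0.0773, [0.6555, -0.2848])
    (0.086, 446, [0.6629, -0.2917], 0.0347, 0.0962, [0.6621, -0.292])
A green zmax 0.085
    (0.03, 622, [0.3421, -0.088], 0.0319, 0.0438, [0.3433, -0.0874])
    (0.07, 181, [0.3418, -0.0878], 0.0141, 0.0832, [0.3426, -0.0874])
A small zmax 0.052
    (0.03, 38, [0.4494, 0.0997], 0.0158, 0.0466, [0.4485, 0.099])
A closed zmax 0.146
    (0.03, 82, [0.6249, 0.1703], 0.0404, 0.0421, [0.6061, 0.1576])
    (0.07, 235, [0.6327, 0.1787], 0.0387, 0.0744, [0.619, 0.1627])
    (0.086, 299, [0.6331, 0.1811], 0.0341, 0.1006, [0.6249, 0.1693])
    (0.13, 211, [0.6332, 0
[... 494 characters left out ...]
, -0.1714])
B red zmax 0.095
    (0.03, 250, [0.665, -0.2899], 0.0417, 0.0404, [0.655, -0.3005])
    (0.07, 452, [0.6637, -0.2888], 0.036, 0.0791, [0.6668, -0.2867])
    (0.086, 469, [0.663, -0.2911], 0.0344, 0.0931, [0.6641, -0.2905])
B green zmax 0.082
    (0.03, 398, [0.3429, -0.0865], 0.0327, 0.0406, [0.351, -0.0847])
    (0.07, 129, [0.3429, -0.0859], 0.0141, 0.0801, [0.3453, -0.0857])
B small zmax 0.049
    (0.03, 75, [0.4496, 0.1032], 0.0091, 0.046, [0.4521, 0.1023])
B closed zmax 0.143
    (0.07, 233, [0.6352, 0.1817], 0.0363, 0.0778, [0.6551, 0.1687])
    (0.086, 887, [0.635, 0.182], 0.0343, 0.1017, [0.6435, 0.1778])
    (0.13, 265, [0.6347, 0.182], 0.0139, 0.1418, [0.6366, 0.1809])
```

```bash
cat > go.py <<'E'
from h import *
import sys
def go(p):
    s=get_state(); Rm=R.from_rotvec(s["tool_rot"]).as_matrix(); p=np.array(p)
    print("t",s["time"],"pos",s["position"].round(4),"grip",round(s["grip_width"]*87,1),"F",s["ft_force"].round(2),"T",s["torque"].round(3))
    print("axes x",Rm[:,0].round(4),"y",Rm[:,1].round(4),"z",Rm[:,2].round(4))
    print("shift mm",(Rm.T@(p-s["position"])*1000).round(1))
if __name__=="__main__": go([float(x) for x in sys.argv[1:4]])
E
python3 go.py .4495 -.1126 .14
python3 -c "
from h import *
print(camera_info('wrist'))"
```

```text
t 0.1 pos [ 0.2917 -0.5803  0.2216] grip 87.0 F [0.3  0.19 0.45] T [-0.012 -0.011 -0.014]
axes x [-8.0e-04  1.5e-03 -1.0e+00] y [ 0.4492 -0.8934 -0.0017] z [-8.934e-01 -4.492e-01  1.000e-04]
shift mm [  82.1 -346.9 -351.1]
{'intrinsics': array([[297.31863964,   0.        , 255.06600407],
       [  0.        , 297.31863964, 192.06720448],
       [  0.        ,   0.        ,   1.        ]]), 'tool_from_camera': array([[-8.65957317e-04, -2.96993750e-01,  9.54879030e-01,
        -1.61983239e-01],
       [ 9.99999564e-01, -5.91975653e-04,  7.22755289e-04,
        -3.93796046e-04],
       [ 3.50611334e-04,  9.54879239e-01,  2.96994133e-01,
        -8.24662487e-02],
       [ 0.00000000e+00,  0.00000000e+00,  0.00000000e+00,
         1.00000000e+00]])}
```

>>> jog_arm(claw=[87,87,87,87,87], xyz=[[0,-30,-30],[0,-65,-65],[0,-100,-100],[0,-135,-135],[0,-165,-167]], roll=[0,0,0,0,0], force=15)

```text
time: 0.6
position: [0.3671, -0.3552, 0.2215]
tool_rot: [1.962, 0.469, -1.963]
ft_force: [0.5, 0.3, 1.1]
grip_width: 1.0
```

```bash
python3 go.py .4495 -.1126 .15
```

```text
t 0.6 pos [ 0.3671 -0.3552  0.2215] grip 87.0 F [0.51 0.34 1.08] T [-0.002 -0.059 -0.021]
axes x [-0.0013  0.0021 -1.    ] y [ 0.45   -0.893  -0.0024] z [-8.931e-01 -4.500e-01  2.000e-04]
shift mm [  71.9 -179.4 -182.7]
```

>>> jog_arm(claw=[80,80,80,80,80], xyz=[[0,-40,-40],[10,-85,-86],[30,-130,-132],[50,-165,-168],[72,-179,-183]], roll=[0,0,0,0,0])

```text
time: 1.1
position: [0.4444, -0.1298, 0.1619]
tool_rot: [1.963, 0.467, -1.96]
ft_force: [1.8, -0.3, 0.4]
grip_width: 0.919
```

>>> jog_arm(claw=[80], xyz=[[0,0,0]], roll=[0])

```text
time: 1.2
position: [0.4437, -0.1228, 0.1589]
tool_rot: [1.955, 0.481, -1.959]
ft_force: [-0.8, 0.5, 0.1]
grip_width: 0.92
```

```bash
python3 go.py .4495 -.1126 .09
python3 - <<'E'
from h import *
im,d=get_image("wrist"); cv2.imwrite("pics/w1.png",im[...,::-1])
E
```

```text
t 1.2 pos [ 0.4437 -0.1228  0.1589] grip 80.0 F [-0.81  0.52  0.07] T [ 0.007  0.074 -0.038]
axes x [-0.0031  0.0046 -1.    ] y [ 0.4593 -0.8883 -0.0055] z [-8.883e-01 -4.593e-01  6.000e-04]
shift mm [68.9 -6.  -9.9]
```

View pics/w1.png

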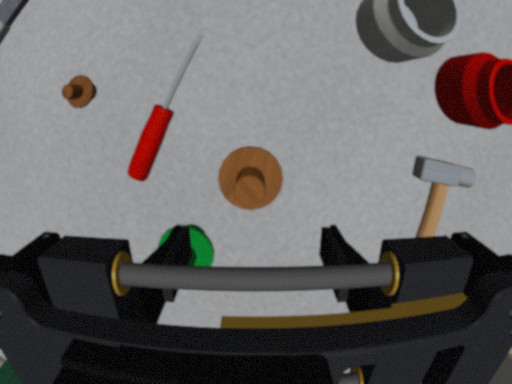

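The wrist view shows the knob top near (250,192), roughly centred between the fingers in the jaw direction, which agrees with the computed shift. I'll go lower and check with the wrist depth.

>>> jog_arm(claw=[80,80,80,80,80], xyz=[[15,-6,-10],[35,-6,-10],[50,-6,-10],[54,-6,-10],[54,-6,-10]], roll=[0,0,0,0,0])

```text
time: 1.75
position: [0.4495, -0.117, 0.1062]
tool_rot: [1.957, 0.475, -1.961]
ft_force: [-0.1, -0.5, 0.2]
grip_width: 0.923
```

```bash
cat >> m.py <<'E'
def wcloud():
    s=get_state(); im,d=get_image("wrist"); c=camera_info("wrist"); K=np.array(c["intrinsics"]); T=np.array(c["tool_from_camera"])
    v,u=np.mgrid[:384,:512]; x=(u-K[0,2])/K[0,0]; y=(v-K[1,2])/K[1,1]; th=np.hypot(x,y); k=np.tan(th)/np.maximum(th,1e-9)
    P=np.stack([x*k*d,y*k*d,d],-1); P=P@T[:3,:3].T+T[:3,3]
    W=P@R.from_rotvec(s["tool_rot"]).as_matrix().T+s["position"]; W[(d<=0)]=np.nan
    return im,W
E
python3 - <<'E'
from m import *
im,W=wcloud()
for lo,hi,rr in ((.03,.05,.045),(.074,.09,.025)):
    q=W[(W[...,2]>lo)&(W[...,2]<hi)&(np.hypot(W[...,0]-.4495,W[...,1]+.1126)<rr)]
    print(len(q),hull(q[:,:2]),np.median(q[:,2]))
from go import go; go([.4495,-.1126,.052])
E
```

```text
2967 ((0.44889160990715027, -0.11282388120889664), 0.03186813369393349) 0.04184796421163703
1190 ((0.4492644965648651, -0.11318119615316391), 0.014002406969666481) 0.08155057319191271
t 1.8 pos [ 0.4501 -0.1169  0.1068] grip 80.1 F [ 0.04 -0.63  0.06] T [ 0.016 -0.039  0.026]
axes x [-0.0011  0.002  -1.    ] y [ 0.4553 -0.8903 -0.0023] z [-8.903e-01 -4.553e-01  1.000e-04]
shift mm [54.8 -4.  -1.5]
```

>>> jog_arm(claw=[80,80,80,80,80], xyz=[[5,-4,-1],[20,-4,-1],[35,-4,-1],[48,-4,-1],[54,-4,-1]], roll=[0,0,0,0,0])

```text
time: 2.3
position: [0.4486, -0.1126, 0.0519]
tool_rot: [1.958, 0.475, -1.961]
ft_force: [0.4, 0.1, -0.2]
grip_width: 0.916
```

```bash
python3 go.py .449 -.113 .052
```

```text
t 2.3 pos [ 0.4486 -0.1126  0.0519] grip 79.7 F [ 0.44  0.14 -0.19] T [-0.001 -0.026 -0.005]
axes x [-0.0021  0.0024 -1.    ] y [ 0.4553 -0.8903 -0.0031] z [-8.903e-01 -4.553e-01  8.000e-04]
shift mm [-0.1  0.5 -0.2]
```

>>> jog_arm(claw=[60,45,34,24,20], xyz=[[0,0,0],[0,0,0],[0,0,0],[0,0,0],[0,0,0]], roll=[0,0,0,0,0], force=20)

```text
time: 2.8
position: [0.4489, -0.1128, 0.0524]
tool_rot: [1.958, 0.474, -1.96]
ft_force: [0.0, -0.3, 0.2]
grip_width: 0.547
```

>>> jog_arm(claw=[20,20,20,20,20], xyz=[[0,0,0],[0,0,0],[0,0,0],[0,0,0],[0,0,0]], roll=[0,0,0,0,0])

```text
time: 3.3
position: [0.449, -0.1128, 0.0524]
tool_rot: [1.958, 0.474, -1.96]
ft_force: [-0.0, 0.8, 1.3]
grip_width: 0.312
```

>>> jog_arm(claw=[20,20,20,20,20], xyz=[[-5,0,0],[-15,0,0],[-30,0,0],[-50,0,0],[-70,0,0]], roll=[0,0,0,0,0])

```text
time: 3.8
position: [0.449, -0.1128, 0.1237]
tool_rot: [1.958, 0.474, -1.959]
ft_force: [0.4, 0.2, -1.1]
grip_width: 0.316
```

>>> jog_arm(claw=[20,20,20,20,20], xyz=[[-25,0,0],[-45,0,0],[-60,0,0],[-65,0,0],[-65,0,0]], roll=[0,0,0,0,0])

```text
time: 4.3
position: [0.4495, -0.113, 0.1897]
tool_rot: [1.959, 0.473, -1.957]
ft_force: [0.5, -0.3, -1.8]
grip_width: 0.317
```

Run:
```python
from m import *
from go import go; go([.6702,-.1727,.19])
im,W=wcloud(); s=get_state(); p=s["position"]
cv2.imwrite("pics/w2.png",im[...,::-1])
D=np.hypot(W[...,0]-p[0],W[...,1]-p[1])
Z=W[...,2]-p[2]
for lo,hi,rr in ((-.02,.0,.045),(.022,.04,.02)):
    q=W[(Z>lo)&(Z<hi)&(D<rr)]
    if len(q): print(len(q),hull(q[:,:2]-p[:2]),np.median(q[:,2])-p[2])
```

```text
t 4.3 pos [ 0.4495 -0.113   0.1897] grip 27.6 F [ 0.49 -0.34 -1.77] T [ 0.012 -0.002 -0.061]
axes x [ 5.0e-04  1.2e-03 -1.0e+00] y [ 4.555e-01 -8.902e-01 -8.000e-04] z [-0.8902 -0.4555 -0.001 ]
shift mm [  -0.3  153.7 -169.3]
3275 ((0.0005038336385041475, 0.00010788999497890472), 0.0320243164896965) -0.0096274048077169
1536 ((0.007254775147885084, 0.0036661229096353054), 0.017262214794754982) 0.029776359405852798
```

View pics/w2.png

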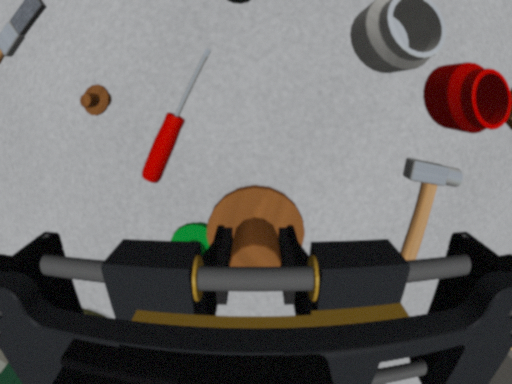

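The stopper is held upright: the grip reads 27.6 mm and the collar is centred under the TCP. Next, carry it over the jar.

>>> jog_arm(claw=[20,20,20,20,20], xyz=[[0,8,-9],[0,26,-29],[0,50,-55],[0,75,-83],[0,100,-110]], roll=[0,0,0,0,0])

```text
time: 4.85
position: [0.594, -0.1524, 0.1869]
tool_rot: [1.958, 0.475, -1.961]
ft_force: [0.7, -0.4, -0.1]
grip_width: 0.314
```

```bash
python3 go.py .6702 -.1727 .19
```

```text
t 4.85 pos [ 0.594  -0.1524  0.1869] grip 27.3 F [ 0.71 -0.43 -0.1 ] T [ 0.019 -0.105  0.039]
axes x [-0.0024  0.0026 -1.    ] y [ 0.455  -0.8905 -0.0034] z [-0.8905 -0.455   0.001 ]
shift mm [ -3.4  52.8 -58.6]
```

>>> jog_arm(claw=[20,20,20,20,20], xyz=[[-3,22,-25],[-3,40,-44],[-3,50,-55],[-3,53,-58],[-3,53,-58]], roll=[0,0,0,0,0])

```text
time: 5.35
position: [0.6698, -0.173, 0.1878]
tool_rot: [1.956, 0.477, -1.964]
ft_force: [-0.4, 0.2, -1.3]
grip_width: 0.319
```

Run:
```python
from m import *
from go import go
s=get_state(); p=s["position"]
im,W=wcloud(); Z=W[...,2]-p[2]; D=np.hypot(W[...,0]-p[0],W[...,1]-p[1])
q=W[(Z>-.013)&(Z<-.006)&(D<.045)]; print("collar-TCP",(hull(q[:,:2])[0]-p[:2]).round(4),hull(q[:,:2])[1], "n",np.linalg.lstsq(np.c_[q[:,:2]-p[:2],np.ones(len(q))],q[:,2],rcond=None)[0].round(4))
def rim(W,n):
    q=W[(W[...,2]>.090)&(W[...,2]<.101)&(np.hypot(W[...,0]-.670,W[...,1]+.1727)<.045)]
    h=cv2.convexHull(q[:,:2].astype(np.float32))[:,0]; print(n,len(q),hull(q[:,:2]),circ(h))
rim(W,"wrist")
cv2.imwrite("pics/w3.png",im[...,::-1])
for n in("top","scene"):
    im,W=cloud(n); rim(W,n)
    if n=="scene": cv2.imwrite("pics/s3.png",cv2.resize(im[200:330,110:250,::-1],None,fx=4,fy=4))
    q=W[(W[...,2]>.172)&(W[...,2]<.185)&(np.hypot(W[...,0]-.670,W[...,1]+.1727)<.045)]
    print(" collar",len(q),hull(q[:,:2]) if len(q) else 0)
go([.6702,-.1727,.15])
```

```text
collar-TCP [-0.0004  0.0002] 0.032056670635938644 n [-0.0051 -0.0038  0.1772]
wrist 781 ((0.6703575253486633, -0.17267607152462006), 0.03376690298318863) (array([ 0.67059879, -0.17274352]), np.float64(0.0332814468785356))
top 140 ((0.6571222543716431, -0.17474901676177979), 0.03060786984860897) (array([ 0.66701629, -0.17354967]), np.float64(0.031028606187119234))
 collar 180 ((0.6593389511108398, -0.17505788803100586), 0.030098292976617813)
scene 270 ((0.6708124279975891, -0.17175568640232086), 0.033835139125585556) (array([ 0.67071682, -0.17181477]), np.float64(0.03336480091314452))
 collar 594 ((0.6688849925994873, -0.17194078862667084), 0.0321686714887619)
t 5.5 pos [ 0.6691 -0.1729  0.1895] grip 27.6 F [-0.84  0.24 -0.69] T [-0.009  0.02   0.009]
axes x [-0.0032  0.0026 -1.    ] y [ 0.4552 -0.8904 -0.0037] z [-0.8904 -0.4552  0.0017]
shift mm [39.4  0.5 -1.1]
```

View pics/s3.png

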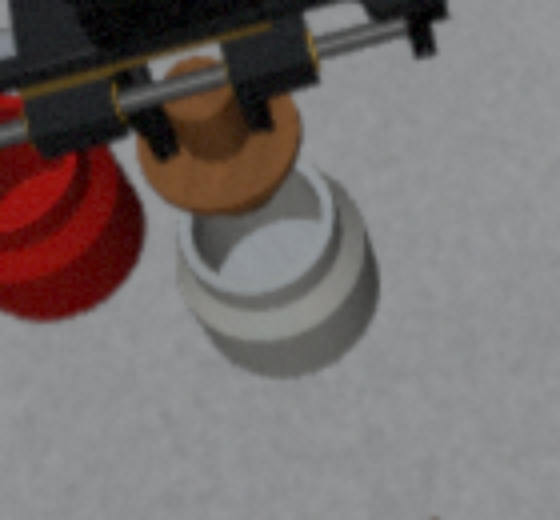

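The scene crop shows the stopper hanging upright above the grey jar, with the rim clear of it. The wrist and scene cameras agree on the rim centre at about (0.6706, -0.1724). I'll lower it slowly.

>>> jog_arm(claw=[20,20,20,20,20], xyz=[[5,0,-1],[15,0,-1],[27,0,-1],[38,0,-1],[45,0,-1]], roll=[0,0,0,0,0])

```text
time: 6.0
position: [0.6689, -0.1723, 0.1423]
tool_rot: [1.955, 0.476, -1.964]
ft_force: [0.2, 0.6, -1.5]
grip_width: 0.315
```

>>> jog_arm(claw=[20,20], xyz=[[0,0,0],[0,0,0]], roll=[0,0])

```text
time: 6.2
position: [0.6686, -0.1723, 0.1417]
tool_rot: [1.954, 0.477, -1.966]
ft_force: [-0.4, 1.1, -0.4]
grip_width: 0.314
```

```bash
cat > chk.py <<'E'
from m import *
from go import go
s=get_state(); p=s["position"]
im,W=wcloud(); Z=W[...,2]-p[2]; D=np.hypot(W[...,0]-p[0],W[...,1]-p[1])
q=W[(Z>-.014)&(Z<-.006)&(D<.045)]; print("wrist collar",np.round(hull(q[:,:2])[0],4),hull(q[:,:2])[1],"plane",np.linalg.lstsq(np.c_[q[:,:2]-p[:2],np.ones(len(q))],q[:,2],rcond=None)[0].round(4))
im,W=cloud("scene"); ct=p[2]-.0097
q=W[(abs(W[...,2]-ct)<.003)&(np.hypot(W[...,0]-.670,W[...,1]+.1727)<.045)]
print("scene collar",hull(q[:,:2]),"jar belly:")
q=W[(W[...,2]>.02)&(W[...,2]<.06)&(np.hypot(W[...,0]-.670,W[...,1]+.1727)<.055)]; print(circ(q[(q[:,2]>.03)][:,:2]))
go([.6706,-.1726,.113])
cv2.imwrite("pics/s_%d.png"%int(s["time"]*100),cv2.resize(im[200:330,110:250,::-1],None,fx=4,fy=4))
E
python3 chk.py; ls pics
```

```text
wrist collar [ 0.6681 -0.1722] 0.03217596560716629 plane [-0.0079 -0.0039  0.1311]
scene collar ((0.6695341467857361, -0.17129555344581604), 0.03205395117402077) jar belly:
(array([ 0.67094348, -0.17197899]), np.float64(0.04182972466377527))
t 6.3 pos [ 0.6692 -0.1723  0.1428] grip 27.6 F [-0.16 -0.44  0.29] T [ 0.011 -0.045  0.018]
axes x [-0.0048  0.003  -1.    ] y [ 0.4552 -0.8904 -0.0048] z [-0.8904 -0.4552  0.0029]
shift mm [29.8  1.  -1.2]
s3.png
s_620.png
scene.png
top.png
w1.png
w2.png
w3.png
```

>>> jog_arm(claw=[20,20,20,20,20], xyz=[[0,1,-2],[4,1,-2],[9,1,-2],[14,1,-2],[18,1,-2]], roll=[0,0,0,0,0])

```text
time: 6.8
position: [0.671, -0.1722, 0.1239]
tool_rot: [1.955, 0.476, -1.965]
ft_force: [-0.2, 0.5, -0.3]
grip_width: 0.318
```

>>> jog_arm(claw=[20,20], xyz=[[0,0,0],[0,0,0]], roll=[0,0])

```text
time: 7.0
position: [0.6708, -0.1722, 0.1235]
tool_rot: [1.954, 0.477, -1.965]
ft_force: [0.2, -0.2, -1.2]
grip_width: 0.316
```

```bash
python3 chk.py
```

```text
wrist collar [ 0.6705 -0.1718] 0.032120224088430405 plane [-0.0097 -0.0061  0.1129]
scene collar ((0.6711370944976807, -0.1710687130689621), 0.03180491924285889) jar belly:
(array([ 0.67060066, -0.17223698]), np.float64(0.042265876205128075))
t 7.1 pos [ 0.6711 -0.1722  0.124 ] grip 27.8 F [ 0.14 -0.24 -1.39] T [-0.019 -0.035  0.018]
axes x [-0.0054  0.0031 -1.    ] y [ 0.4552 -0.8904 -0.0052] z [-0.8904 -0.4552  0.0034]
shift mm [11.   0.1  0.6]
```

>>> jog_arm(claw=[20,20,20,20,20], xyz=[[2,0,0],[4,0,0],[6,0,0],[8,0,0],[8,0,0]], roll=[0,0,0,0,0])

```text
time: 7.6
position: [0.6708, -0.1722, 0.1155]
tool_rot: [1.955, 0.477, -1.965]
ft_force: [-0.0, -0.7, -0.8]
grip_width: 0.313
```

>>> jog_arm(claw=[20,20,20], xyz=[[0.5,0,0],[1,0,0],[1,0,0]], roll=[0,0,0])

```text
time: 7.9
position: [0.6707, -0.1722, 0.1145]
tool_rot: [1.955, 0.477, -1.965]
ft_force: [-0.0, 0.4, -0.8]
grip_width: 0.316
```

```bash
python3 chk.py
```

```text
wrist collar [ 0.6706 -0.1719] 0.032166000455617905 plane [-0.0092 -0.0047  0.1039]
scene collar ((0.6712014675140381, -0.17110401391983032), 0.03157521039247513) jar belly:
(array([ 0.67040739, -0.17231854]), np.float64(0.04236619096824664))
t 8.0 pos [ 0.6708 -0.1722  0.1146] grip 27.3 F [-0.53 -0.92 -1.06] T [ 0.004 -0.027 -0.   ]
axes x [-0.0061  0.0033 -1.    ] y [ 0.4551 -0.8904 -0.0057] z [-0.8904 -0.4551  0.0039]
shift mm [1.6 0.3 0.4]
```

>>> jog_arm(claw=[20,20,20], xyz=[[0.5,0,0],[1,0,0],[1,0,0]], roll=[0,0,0])

```text
time: 8.3
position: [0.6708, -0.1722, 0.1135]
tool_rot: [1.955, 0.476, -1.965]
ft_force: [0.6, 0.1, -1.2]
grip_width: 0.313
```

>>> jog_arm(claw=[20,20,20], xyz=[[0.5,0,0],[0.5,0,0],[0.5,0,0]], roll=[0,0,0])

```text
time: 8.6
position: [0.6708, -0.1723, 0.1134]
tool_rot: [1.955, 0.476, -1.965]
ft_force: [-1.3, 0.5, 1.7]
grip_width: 0.312
```

>>> jog_arm(claw=[20,20,20], xyz=[[0.5,0,0],[1,0,0],[1,0,0]], roll=[0,0,0])

```text
time: 8.9
position: [0.6709, -0.1723, 0.1133]
tool_rot: [1.955, 0.476, -1.965]
ft_force: [-2.9, -0.6, 5.4]
grip_width: 0.314
```

```bash
python3 chk.py; ls -t pics | head -1
```

```text
wrist collar [ 0.6711 -0.172 ] 0.03212895616889 plane [-0.0083 -0.0039  0.1027]
scene collar ((0.6708266139030457, -0.17142757773399353), 0.031993936747312546) jar belly:
(array([ 0.67038463, -0.17227389]), np.float64(0.04240795410862471))
t 9.0 pos [ 0.6709 -0.1723  0.1133] grip 27.5 F [-2.48  0.39  5.39] T [0.099 0.607 0.013]
axes x [-0.0056  0.0028 -1.    ] y [ 0.455  -0.8905 -0.005 ] z [-0.8905 -0.4551  0.0037]
shift mm [0.3 0.1 0.4]
s_890.png
```

>>> jog_arm(claw=[20,20,20], xyz=[[1,0,0],[1.5,0,0],[1.5,0,0]], roll=[0,0,0])

```text
time: 9.3
position: [0.671, -0.1723, 0.1133]
tool_rot: [1.955, 0.475, -1.964]
ft_force: [-2.8, 0.9, 7.7]
grip_width: 0.313
```

```bash
python3 chk.py; cp pics/$(ls -t pics | head -1) pics/seat.png
```

```text
wrist collar [ 0.6712 -0.172 ] 0.03213556855916977 plane [-0.0083 -0.003   0.1028]
scene collar ((0.6713383197784424, -0.17129039764404297), 0.03177795186638832) jar belly:
(array([ 0.67039417, -0.17237543]), np.float64(0.04240545846101896))
t 9.4 pos [ 0.671  -0.1723  0.1133] grip 27.4 F [-3.63  1.44  7.22] T [0.171 0.791 0.022]
axes x [-0.0051  0.0024 -1.    ] y [ 0.4549 -0.8905 -0.0045] z [-0.8905 -0.4549  0.0034]
shift mm [0.3 0.1 0.5]
```

View pics/seat.png

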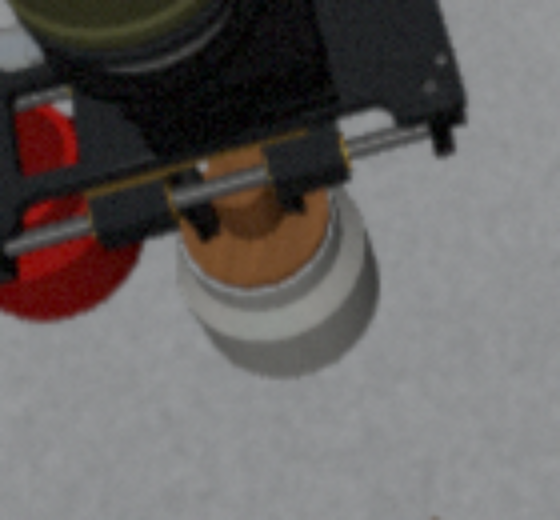

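The crop shows the collar seated evenly, with a thin rim visible at the front. The collar top is at 0.1028 m, where 0.103 m is expected, and there is firm contact. I'll relax the load, then open gently.

>>> jog_arm(claw=[20,20,30,38,46], xyz=[[0,0,0],[0,0,0],[0,0,0],[0,0,0],[0,0,0]], roll=[0,0,0,0,0])

```text
time: 9.9
position: [0.6709, -0.1722, 0.1128]
tool_rot: [1.955, 0.476, -1.964]
ft_force: [-0.2, -0.3, 0.1]
grip_width: 0.45
```

>>> jog_arm(claw=[60,60,60,60,60], xyz=[[0,0,0],[0,0,0],[0,0,0],[0,0,0],[0,0,0]], roll=[0,0,0,0,0])

```text
time: 10.4
position: [0.6709, -0.1722, 0.1129]
tool_rot: [1.955, 0.475, -1.964]
ft_force: [0.2, 0.6, -0.6]
grip_width: 0.686
```

>>> jog_arm(claw=[60,60,60,60,60], xyz=[[-5,0,0],[-15,0,0],[-30,0,0],[-50,0,0],[-75,0,0]], roll=[0,0,0,0,0])

```text
time: 10.9
position: [0.6712, -0.1724, 0.1894]
tool_rot: [1.955, 0.476, -1.964]
ft_force: [0.0, -0.9, -0.8]
grip_width: 0.692
```

>>> jog_arm(claw=[60,60,60,60,60], xyz=[[-20,0,0],[-30,0,10],[-40,0,40],[-40,0,70],[-40,0,80]], roll=[0,0,0,0,0])

```text
time: 11.4
position: [0.5974, -0.2119, 0.2306]
tool_rot: [1.955, 0.47, -1.967]
ft_force: [-0.8, 0.0, 0.1]
grip_width: 0.691
```

Run:
```python
from m import *
s=get_state(); print(s["time"],s["position"],s["ft_force"])
iw,Ww=wcloud(); b,B=cloud("scene"); t,T=cloud("top")
for n,W in(("w",Ww),("s",B),("t",T)):
    D=np.hypot(W[...,0]-.6706,W[...,1]+.1724)
    for lo,hi in((.097,.109),(.135,.15)):
        q=W[(W[...,2]>lo)&(W[...,2]<hi)&(D<.04)]
        if len(q)>20: print(n,len(q),hull(q[:,:2]),np.median(q[:,2]),np.linalg.lstsq(np.c_[q[:,:2]-q[:,:2].mean(0),np.ones(len(q))],q[:,2],rcond=None)[0].round(3))
q=B[(B[...,2]>.03)&(B[...,2]<.06)&(np.hypot(B[...,0]-.670,B[...,1]+.1727)<.055)]; print(circ(q[:,:2]))
cv2.imwrite("pics/fin.png",np.hstack([cv2.resize(b,(400,300)),cv2.resize(iw,(400,300))])[...,::-1])
```

```text
11.4 [ 0.59742707 -0.21194966  0.23059459] [-0.80162203  0.01459064  0.12859388]
w 2481 ((0.6709809303283691, -0.17265444993972778), 0.03233294188976288) 0.10263377648521119 [0.002 0.002 0.103]
w 831 ((0.6707691550254822, -0.17237019538879395), 0.013994035311043262) 0.14242362817620463 [-0.002  0.005  0.142]
s 706 ((0.6708632707595825, -0.1713975965976715), 0.032599736005067825) 0.10186642345264606 [ 0.001 -0.003  0.102]
s 221 ((0.6708786487579346, -0.17169038951396942), 0.014059454202651978) 0.1415432303104307 [-0.067 -0.06   0.141]
t 261 ((0.6730107069015503, -0.1707749366760254), 0.03240356221795082) 0.1050908961356853 [ 0.005 -0.007  0.105]
t 163 ((0.6707575917243958, -0.1727578341960907), 0.0140673303976655) 0.14475701003109584 [-0.003 -0.039  0.144]
(array([ 0.67059558, -0.17213778]), np.float64(0.0422139870010319))
```

View pics/fin.png

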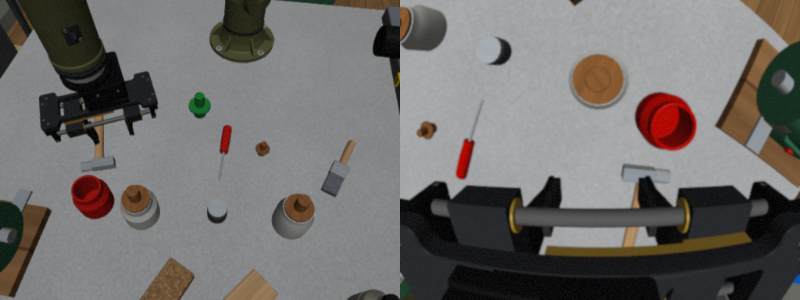

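The collar is level on the rim and nothing else has moved: collar top 0.1026 m, knob top 0.142 m, jar centre unchanged. The arm is clear, so I'll hand in.

```bash
python3 -c "
from h import *
print(order.close_job())"
```

```text
the job is handed in; nothing more can be done
None
```

I gripped the large stopper by its knob and lowered it upright into the open grey jar. I let go only after the collar was on the rim, confirmed by about 7 N of contact force, then backed the arm clear. I handed the job in at about 11.5 s of robot time.

**Seating:** After release, the wrist camera put the collar top at 102.6 mm (103 expected) and the knob top at 142.4 mm (143 expected), with tilt under about 0.2°. The stopper was within about 1 mm of the jar's centre.

**Left alone:** The open jar's centre stayed within about 1 mm of where it started. In the final pictures the small stopper, closed jar, green stopper and red jar are all standing where they were; I judged those by eye rather than measuring them.

**Disagreements:** The top camera's heights read about 2 mm high throughout, and its collar centre was about 2–3 mm off the wrist camera's. The knob-top tilt fits from the scene and top cameras also came out steeper (up to about 4°) than their collar fits (about 0.5° at most). I put that down to the knob's small patch of depth points.

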